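Restock the latched tea chest

TASK

One of the two tea chests has a green disc on its roof and needs filling: push the release rod through the small hole in its brass plate to trip the hidden latch, pull its tray all the way open, stand every blue tea tin upright in that tray, and push the tray fully home so that it latches. Put the rod back in its stand, keep the chest with the red disc shut, and do not disturb the mug and the honey jar.

Things in the scene. Friction and masses are not known exactly. Their poses are not given: they have to be found in the camera images.
- chest_left: Left wooden tea chest, fixed. Origin: on the table, on the front face, mid tray width; x runs back in; the tray slides along -x, z up. x 0 to 210, y -106 to +70 mm, 100 high; a 50 mm brass plate with the access hole near the front -y corner. Tray handle: steel bar 10 thick, 90 long along y, middle at x = -56 mm - tray travel, y 0, z 80; 33 mm gap to the panel behind it.
- chest_left_hole (a point): Centre of the mouth of that chest's access hole, on the roof's top face (100 mm above the table). Round, 16 mm wide, 8 mm deep, open below; vertical. The latch's pad lies 38 mm below this point.
- latch_left: Hidden steel pad of the spring latch, 36 mm square, under the hole. (Its origin is the chest's origin when untouched and sinks with it: use the hole point.) Pressed straight down by the rod.
- press_left (a joint): How far that latch is pressed down, m: 0 at rest, end stop 0.016. It lets go of the tray at about 0.009 to 0.010 and springs back when released. Spring: about 2 N at first, 5 N at 10 mm.
- tray_left (a joint): How far that tray is out, m: 0 shut and latched (play to 0.003), 0.17 fully open, inner stop -0.005. Latched it cannot be pulled. When the latch is tripped a spring pops it out about 50 mm; beyond, it stays where put (friction 5 N). Pushing it shut takes up to 17 N; pushed in to about -0.003 it latches by itself, else it pops out again.
- tray_left_in (a point): Centre of that tray's inner floor, 14 mm above the table; axes as the chest's, moves with the tray. Room inside: x +-84, y +-53 mm; side and rear walls 22 mm above the floor; front panel (x -108 to -96) 84 mm above it. Fully open, x = -84 to +85 is clear of the chest's roof. Up to three tins stand in a row along x, 53 mm apart.
- chest_right: Right wooden tea chest, fixed. Origin: on the table, on the front face, mid tray width; x runs back in; the tray slides along -x, z up. x 0 to 210, y -70 to +106 mm, 100 high; a 50 mm brass plate with the access hole near the front +y corner. Tray handle: steel bar 10 thick, 90 long along y, middle at x = -56 mm - tray travel, y 0, z 80; 33 mm gap to the panel behind it.
- chest_right_hole (a point): Centre of the mouth of that chest's access hole, on the roof's top face (100 mm above the table). Round, 16 mm wide, 8 mm deep, open below; vertical. The latch's pad lies 38 mm below this point.
- latch_right: Hidden steel pad of the spring latch, 36 mm square, under the hole. (Its origin is the chest's origin when untouched and sinks with it: use the hole point.) Pressed straight down by the rod.
- press_right (a joint): How far that latch is pressed down, m: 0 at rest, end stop 0.016. It lets go of the tray at about 0.009 to 0.010 and springs back when released. Spring: about 2 N at first, 5 N at 10 mm.
- tray_right (a joint): How far that tray is out, m: 0 shut and latched (play to 0.003), 0.17 fully open, inner stop -0.005. Latched it cannot be pulled. When the latch is tripped a spring pops it out about 50 mm; beyond, it stays where put (friction 5 N). Pushing it shut takes up to 17 N; pushed in to about -0.003 it latches by itself, else it pops out again.
- tray_right_in (a point): Centre of that tray's inner floor, 14 mm above the table; axes as the chest's, moves with the tray. Room inside: x +-84, y +-53 mm; side and rear walls 22 mm above the floor; front panel (x -108 to -96) 84 mm above it. Fully open, x = -84 to +85 is clear of the chest's roof. Up to three tins stand in a row along x, 53 mm apart.
- disc_green: Green disc, 60 mm wide, 6 mm thick, fixed on the roof of the chest that is to be filled, 120 mm behind that chest's front. Origin: centre of its underside.
- disc_red: Red disc, 60 mm wide, 6 mm thick, fixed on the roof of the chest that must stay shut, 120 mm behind its front. Origin: centre of its underside.
- rod: Release rod, loose, 90 g, hanging upright in its stand: thin steel rod 7 mm thick from the tip (origin, underside) up to 75 mm, steel collar 28 mm wide from 75 to 81 mm, orange round grip 22 mm wide from 81 to 146 mm; z along it, upward.
- stand_seat (a point): The rod's stand: fixed dark wooden block, 66 x 66 mm, 82 mm high, with a vertical 14 mm hole in the middle of its top, 79 mm deep; the rod hangs in it by its collar. This point is in the hole, 7 mm above the table, where the rod's tip is when its collar rests on the block.
- tin1: Blue tea tin with a steel band, upright, 46 mm wide, 62 mm high, about 150 g, loose; origin: centre of its underside. May be absent.
- tin2: Blue tea tin with a steel band, upright, 46 mm wide, 62 mm high, about 150 g, loose; origin: centre of its underside. May be absent.
- tin3: Blue tea tin with a steel band, upright, 46 mm wide, 62 mm high, about 150 g, loose; origin: centre of its underside. May be absent.
- tin4: Blue tea tin with a steel band, upright, 46 mm wide, 62 mm high, about 150 g, loose; origin: centre of its underside. May be absent.
- mug: White mug, 76 mm wide, 85 mm high, handle to its +y; bystander, loose. Origin under its centre.
- honey: Amber jar, 66 mm wide, 95 mm high; bystander, loose. Origin under its centre.

How it is judged:
By the outcome, as a careful person would: the job done as asked, in the order asked, and still so for the second after the job is handed in, with the robot touching nothing.
Of tin1, tin2, tin3, tin4 only 2 to 3 are there at a start; the rules pass over those that are not, and their reading is None.
At some moment in a run one of tin1, tin2, tin3, tin4 may be knocked a few centimetres aside while the robot is not near it.
It also fails if it takes over 210 s, if anything falls off the work surface, if the arm or the gripper's body presses on something with over 40 N, if the wrist force passes 120 N, or if a joint passes its speed limit or range.

ROBOT

A 6-joint arm with a two-finger parallel gripper is mounted at the origin on the work surface. World frame = base frame: x ahead of the robot, y to its left, z up, the work surface at z = 0. Lengths are in mm, angles in rad, forces in N, time in s.
With the tool pointing down it reaches from about 375 to 925 mm from the base axis. Payload 5.7 kg.
Tool frame: the origin (TCP) lies midway between the tips of the shut fingers; the grasp point (between the pads) lies 19 mm behind it (r.grip_depth is the z of the grasp point in the tool frame, in mm); z points along the fingers, y is the line along which they close (so a half turn about z gives the same grasp; the last joint's range is limited). The gripper opens to 85 mm and grips with 20 to 120 N. Pads are 22 mm wide; open, the fingers measure 114 mm over their backs; the gripper's body (76 mm by 85 mm) begins 54 mm behind the grasp point. The pads swing forward as they close: fully open they stand 13 mm farther back than shut.
Start: joints at [-1.349, 0.359, 1.51, -0, 1.272, -0.115], TCP at [198.265, -566.263, 231.267] pointing down, gripper open.
Joint ranges: [-2.97, 2.97], [-1.01, 2.36], [0.21, 2.38], [-0.96, 4.11], [0.2, 2.71], [-2.98, 2.98]. Speed limits (rad/s): [2.39, 2.39, 3.14, 3.14, 3.14, 3.14].

INTERFACE

Orientations are given as a 3x3 rotation matrix whose columns are the frame's x, y, z axes.
In Python, from workcell import r gives the robot as it stands.
- The arm moves only by the shell command python3 nudge.py 'ROWS' [FORCE]. ROWS is 1 to 5 rows, parted by a bar, with the numbers parted by spaces; each row has 5 numbers: the finger opening in mm, then dx, dy, dz in m, then a turn about the tool's z in units of 0.2 rad; each row is the pose to reach, as a shift and turn from the pose commanded when the command began, along the tool's axes at that moment; what a row does not reach only later rows make up. A row lasts 1/8 s, in which the tool goes at most 62.5 mm and 0.188 rad, less where a joint would pass 70% of its speed; a pose out of reach is approached as far as the arm can. The fingers move at their own pace and stop on an object; FORCE is the grip in N (left out, the last holds). Time passes only in rows, so rows that do not move let the fingers close. It prints the time, the measured TCP pose, the force, the opening and the grip force at its end. Input that does not fit is refused with a message, and nothing moves.
- r.get_state(): the state, without advancing time (a new reading comes with each control period).
- r.read_camera(name): name is "side" or "top"; returns a dict with "image" (420x560x3 uint8, red, green, blue), "fx", "fy", "cx", "cy" (pixels), "dist_coeffs" ([k1, k2, p1, p2, k3] as OpenCV has them; the pictures are not rectified), "rvec" (rotation vector, rad) and "tvec" (3), from world to camera coordinates, as OpenCV has them. Camera axes: x right, y down, z forward; pixel columns grow to the right and rows downward; lengths in mm; the calibration is good to about 2 mm. A picture is of the moment at which its call begins. There is no depth.
- r.close_job(): hands the job in; it is judged then, once.
The state is a dict: "time_s": time; "joint_positions": joint angles; "qvel": joint speeds; "tau": joint torques, N m; "tcp_pos": TCP position; "ee_rot": TCP orientation; "wrist_force": force on the tool from outside, world axes, zero at the start; "torque": the same for the moment, N m; "grip_width": finger opening in mm; "finger_force": force on a finger pad.
Only numpy, scipy, OpenCV 4.12 (cv2) and the standard library are available. Lean on these libraries where they do the work, as an engineer would, in place of code of your own. Each camera call takes 0.05 s, during which the arm holds its last target. There are 200 camera calls.

## Working session

There is one attempt and no reset: what is moved stays moved. The work goes in short steps, Python scripts to look and compute and a shell command to move; the robot and the scene stay as the last step left them, time stands still between calls to the robot, and variables do not carry over. Pictures are saved under pics/ and viewed, at most 14 in all, crops included, and the job is handed in when it is done.

```bash
ls; mkdir -p pics; cat > h.py <<'E'
import numpy as np, cv2
from workcell import r
def cam(n):
    c=r.read_camera(n); K=np.array([[c['fx'],0,c['cx']],[0,c['fy'],c['cy']],[0,0,1]]); return c,K,np.array(c['dist_coeffs'],float)
def save(n,f):
    c=r.read_camera(n); cv2.imwrite('pics/'+f,c['image'][:,:,::-1]); return c
def back(c,px,z):
    K=np.array([[c['fx'],0,c['cx']],[0,c['fy'],c['cy']],[0,0,1]])
    p=cv2.undistortPoints(np.array(px,float).reshape(-1,1,2),K,np.array(c['dist_coeffs'],float)).reshape(-1,2)
    R=cv2.Rodrigues(np.array(c['rvec'],float))[0];t=np.array(c['tvec'],float).ravel()
    o=-R.T@t; d=np.c_[p,np.ones(len(p))]@R
    return o+d*((z-o[2])/d[:,2])[:,None]
def proj(c,P):
    K=np.array([[c['fx'],0,c['cx']],[0,c['fy'],c['cy']],[0,0,1]])
    return cv2.projectPoints(np.array(P,float).reshape(-1,1,3),np.array(c['rvec'],float),np.array(c['tvec'],float),K,np.array(c['dist_coeffs'],float))[0].reshape(-1,2)
def totool(target,yaw=None):
    s=r.get_state(); R=np.array(s['ee_rot']); d=R.T@(np.array(target)-np.array(s['tcp_pos'])); return d.round(1)
E
python3 - <<'E'
from h import *
import pickle
for n in('top','side'):
    c=save(n,n+'0.png'); pickle.dump(c,open(n+'.pkl','wb'))
    R=cv2.Rodrigues(np.array(c['rvec'],float))[0];print(n,-R.T@np.array(c['tvec']).ravel(),R.round(2).tolist(),c['fx'])
s=r.get_state();print(s['tcp_pos'],s['ee_rot'],s['grip_width'],r.grip_depth)
E
```

```text
nudge.py
pics
workcell.py
top [ 534.2053883    -9.16406079 1079.05431756] [[-0.02, -1.0, -0.03], [-1.0, 0.03, -0.08], [0.08, 0.03, -1.0]] 386.4835449982082
side [435.10577651 819.64730979 801.43582944] [[-0.98, -0.2, 0.0], [-0.14, 0.64, -0.76], [0.15, -0.74, -0.65]] 408.64167379856946
[ 198.1270656  -565.69063905  230.53751611] [[ 9.43821559e-01  3.30455316e-01 -3.85491688e-04]
 [ 3.30455494e-01 -9.43820162e-01  1.63359774e-03]
 [ 1.75996229e-04 -1.66921261e-03 -9.99998591e-01]] 85.68217695655274 -18.700000000000003
```
View pics/top0.png

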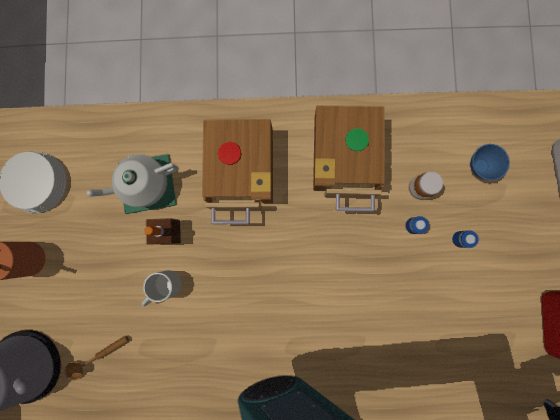

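View pics/side0.png

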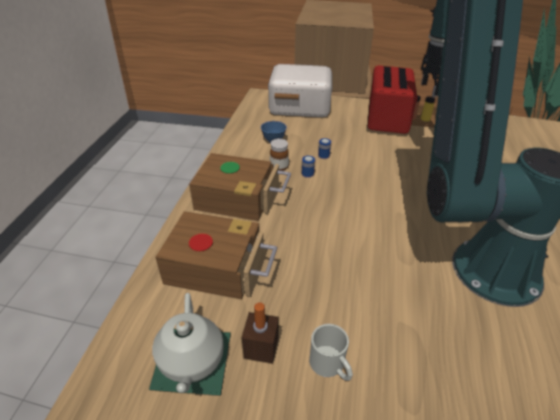

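Top view: the green disc (357,139) is on the right chest, whose brass plate is at (325,168). The rod stand is at (163,231), with tins at (418,226) and (466,240), the honey jar at (427,185) and the mug at (160,287). I'll enlarge to measure.

```bash
python3 - <<'E'
from h import *
import pickle
c=pickle.load(open('top.pkl','rb'));im=c['image'][:,:,::-1]
a=cv2.resize(im[95:255,300:490],None,fx=4,fy=4,interpolation=cv2.INTER_CUBIC)[:600]
cv2.imwrite('pics/cropT.png',a[:600])
s=pickle.load(open('side.pkl','rb'));im2=s['image'][:,:,::-1]
b=cv2.resize(im[205:265,135:200],None,fx=6,fy=6,interpolation=cv2.INTER_CUBIC)
d=cv2.resize(im2[295:365,230:295],None,fx=6,fy=6,interpolation=cv2.INTER_CUBIC)
o=np.zeros((420,780,3),np.uint8);o[:360,:390]=b;o[:420,390:780]=d
cv2.imwrite('pics/cropR.png',o)
E
```

View pics/cropT.png

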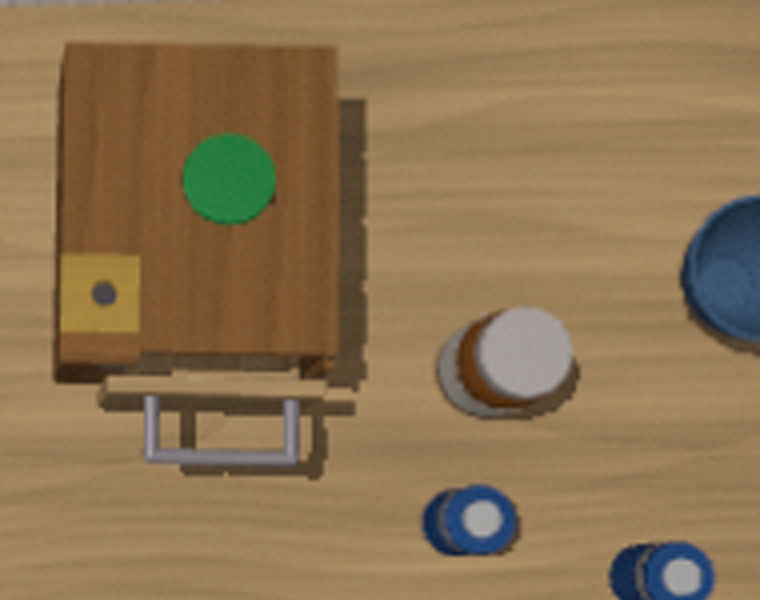

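View pics/cropR.png

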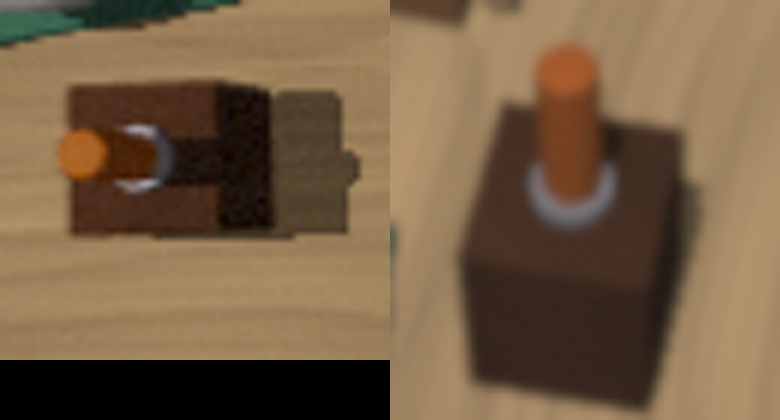

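```bash
python3 - <<'E'
from h import *
import pickle
T=pickle.load(open('top.pkl','rb'));S=pickle.load(open('side.pkl','rb'))
f=lambda p,k,o:(np.array(p,float)+.5)/k-.5+np.array(o)
def show(n,c,p,z):print(n,back(c,np.atleast_2d(p),z).round(1).tolist())
t=lambda *p:f(p,4,(300,95))
g=lambda *p:f(p,6,(135,205))
show('hole',T,t(104,293),100);show('disc',T,t(229,179),106)
show('roof',T,f([(65,43),(338,46),(338,353),(57,364)],4,(300,95)),100)
show('handle',T,f([(152,457),(223,457),(293,457)],4,(300,95)),85)
show('tins',T,f([(482,520),(680,575)],4,(300,95)),62)
show('honey',T,t(526,352),95)
show('rodtop',T,g(83,154),153);show('block',T,f([(68,87),(220,82),(218,234),(68,236)],6,(135,205)),82);show('collar',T,g(140,157),88)
sd=lambda *p:f(np.array(p)-[390,0],6,(230,295))
show('rodtop S',S,sd(568,70),153);show('collar S',S,sd(572,189),88)
show('S tins',S,[(308,159),(325,143)],62)
show('mug',T,[158,286],85)
show('redplate',T,[260,181],100)
E
```

```text
hole [[718.1, -89.4, 100.0]]
disc [[788.3, -170.8, 106.0]]
roof [[883.0, -69.5, 100.0], [875.4, -245.4, 100.0], [675.4, -236.4, 100.0], [673.2, -58.1, 100.0]]
handle [[613.4, -118.0, 85.0], [612.2, -163.5, 85.0], [611.1, -208.3, 85.0]]
tins [[568.5, -334.3, 62.0], [529.4, -461.2, 62.0]]
honey [[673.6, -357.0, 95.0]]
rodtop [[567.7, 348.9, 153.0]]
block [[599.7, 383.1, 82.0], [600.2, 315.6, 82.0], [534.1, 316.6, 82.0], [534.7, 382.9, 82.0]]
collar [[568.1, 348.9, 88.0]]
rodtop S [[569.1, 351.0, 153.0]]
collar S [[569.3, 352.5, 88.0]]
S tins [[572.5, -330.4, 62.0], [529.3, -446.3, 62.0]]
mug [[425.6, 349.8, 85.0]]
redplate [[688.9, 79.3, 100.0]]
```

Units first: shifts go in m and turns go in units of 0.2 rad. So 240 mm is 0.24, -176 mm is -0.176, 0.378 rad is 1.89.

```bash
python3 nudge.py '50 0.048 -0.035 0 0.4 | 50 0.096 -0.07 0 0.8 | 50 0.144 -0.106 0 1.2 | 50 0.192 -0.141 0 1.6 | 50 0.24 -0.176 0 1.89' 40; python3 nudge.py '50 0 0 0 0'; python3 - <<'E'
from h import *
import pickle
print(totool([567.5,349.5,200]));s=r.get_state();print(np.round(s['ee_rot'],3).tolist(),np.round(s['joint_positions'],2))
E
```

```text
time_s: 0.72
tcp_pos: [367.3, -319.0, 231.1]
ee_rot: [[0.999, -0.044, -0.0], [-0.044, -0.999, 0.0], [-0.0, -0.0, -1.0]]
wrist_force: [1.1, -1.0, -0.4]
grip_width: 50.2
finger_force: 0.0
time_s: 0.85
tcp_pos: [367.9, -317.0, 231.0]
ee_rot: [[0.999, -0.036, -0.0], [-0.036, -0.999, 0.002], [-0.0, -0.002, -1.0]]
wrist_force: [-0.5, 0.2, -0.0]
grip_width: 49.9
finger_force: 0.0
[ 175.3 -673.3   32.3]
[[0.999, -0.036, -0.0], [-0.036, -0.999, 0.002], [-0.0, -0.002, -1.0]] [-0.85  0.19  1.75  0.    1.2   0.75]
```

To row units: -285 mm is -0.285, -228 mm is -0.228.

```bash
python3 nudge.py '50 0.015 -0.057 0 0 | 50 0.03 -0.114 0 0 | 50 0.045 -0.171 0 0 | 50 0.06 -0.228 0 0 | 50 0.075 -0.285 0 0'; python3 nudge.py '50 0.015 -0.057 0 0 | 50 0.03 -0.114 0 0 | 50 0.045 -0.171 0 0 | 50 0.06 -0.228 0 0 | 50 0.075 -0.285 0 0';  python3 nudge.py '50 0.012 -0.05 0 0 | 50 0.025 -0.1 0 0 | 50 0.025 -0.1 0 0'; python3 - <<'E'
from h import *
print(totool([567.5,349.5,200]))
save('top','top1.png')
E
```

```text
time_s: 1.48
tcp_pos: [453.8, -38.6, 231.4]
ee_rot: [[0.999, -0.042, 0.0], [-0.042, -0.999, -0.001], [0.0, 0.001, -1.0]]
wrist_force: [2.1, 0.6, 0.5]
grip_width: 49.9
finger_force: 0.0
time_s: 2.1
tcp_pos: [541.1, 243.2, 231.1]
ee_rot: [[0.999, -0.041, 0.0], [-0.041, -0.999, -0.001], [0.0, 0.001, -1.0]]
wrist_force: [0.2, 0.2, 0.5]
grip_width: 49.8
finger_force: 0.0
time_s: 2.48
tcp_pos: [570.6, 343.6, 230.4]
ee_rot: [[0.999, -0.038, 0.001], [-0.038, -0.999, 0.001], [0.001, -0.001, -1.0]]
wrist_force: [-0.4, -1.7, -0.4]
grip_width: 49.9
finger_force: 0.0
[-3.4 -5.7 30.4]
```

View pics/top1.png

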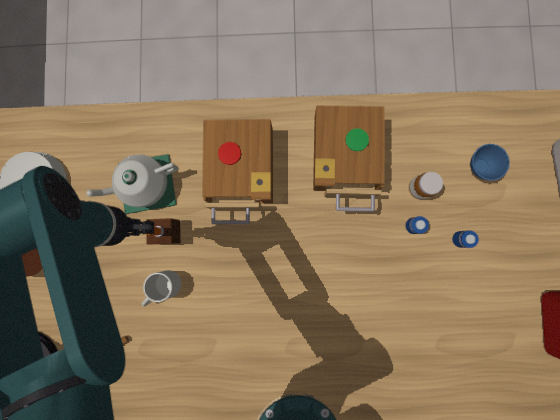

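The right side is now uncovered and shows only the two tins, at (418,226) and (466,240), so there's no third. Descending on the rod.

To row units: 30 mm is 0.03, -6 mm is -0.006.

```bash
python3 nudge.py '50 -0.003 -0.006 0.03 0 | 50 -0.003 -0.006 0.06 0 | 50 -0.003 -0.006 0.09 0 | 50 -0.003 -0.006 0.115 0 | 50 -0.003 -0.006 0.129 0'; python3 nudge.py '50 0 0 0 0 | 15 0 0 0 0 | 15 0 0 0 0 | 15 0 0 0 0 | 15 0 0 0 0' 40; python3 nudge.py '15 0 0 0 0 | 15 0 0 0 0 | 15 0 0 0 0'
```

```text
time_s: 3.15
tcp_pos: [565.7, 345.1, 100.9]
ee_rot: [[0.999, -0.043, -0.002], [-0.043, -0.999, -0.002], [-0.002, 0.002, -1.0]]
wrist_force: [-0.7, -0.0, 0.4]
grip_width: 49.9
finger_force: 0.0
time_s: 3.78
tcp_pos: [567.3, 347.9, 103.7]
ee_rot: [[0.999, -0.041, 0.002], [-0.041, -0.999, 0.001], [0.002, -0.001, -1.0]]
wrist_force: [0.5, -1.3, 6.0]
grip_width: 20.9
finger_force: 39.5
time_s: 4.15
tcp_pos: [567.3, 347.9, 103.7]
ee_rot: [[0.999, -0.041, 0.002], [-0.041, -0.999, 0.001], [0.002, -0.001, -1.0]]
wrist_force: [-0.4, -0.6, 6.8]
grip_width: 21.0
finger_force: 39.5
```

To row units: -155 mm is -0.155, -125 mm is -0.125.

```bash
python3 nudge.py '15 0 0 -0.02 0 | 15 0 0 -0.045 0 | 15 0 0 -0.08 0 | 15 0 0 -0.125 0 | 15 0 0 -0.155 0';python3 nudge.py '15 0 0 0 0 | 15 0 0 0 0' | head -4; python3 - <<'E'
from h import *
print(totool([718.1,-89.4,250]))
E
```

```text
time_s: 4.78
tcp_pos: [566.6, 347.9, 259.5]
ee_rot: [[0.999, -0.041, 0.002], [-0.041, -0.999, 0.001], [0.002, -0.001, -1.0]]
wrist_force: [0.5, -0.4, -2.5]
grip_width: 21.3
finger_force: 39.4
time_s: 5.03
tcp_pos: [565.4, 347.2, 256.0]
ee_rot: [[0.999, -0.041, -0.002], [-0.041, -0.999, -0.001], [-0.002, 0.001, -1.0]]
wrist_force: [-0.4, -0.4, -1.2]
[170.5 430.    6. ]
```

```bash
python3 nudge.py '15 0.02 0.05 0 0 | 15 0.04 0.1 0 0 | 15 0.06 0.15 0 0 | 15 0.08 0.2 0 0 | 15 0.1 0.25 0 0' >/dev/null; python3 nudge.py '15 0.02 0.05 0 0 | 15 0.04 0.1 0.015 0 | 15 0.06 0.15 0.03 0 | 15 0.07 0.18 0.037 0 | 15 0.07 0.18 0.037 0'>/dev/null; python3 nudge.py '15 0 0 0 0 | 15 0 0 0 0' |head -4; python3 - <<'E'
from h import *
import pickle
print(totool([718.1,-89.4,214]))
c=save('side','side2.png');im=c['image'][:,:,::-1]
t=save('top','top2.png');pickle.dump((c,t),open('m2.pkl','wb'))
p=proj(c,[718,-89,120])[0];print(p)
x,y=map(int,p); x-=50;y-=50
print(x,y);cv2.imwrite('pics/c2.png',cv2.resize(im[y:y+75,x:x+100],None,fx=8,fy=8,interpolation=cv2.INTER_CUBIC))
E
```

```text
time_s: 6.52
tcp_pos: [718.0, -87.7, 220.1]
ee_rot: [[0.999, -0.04, -0.001], [-0.04, -0.999, 0.001], [-0.001, -0.001, -1.0]]
wrist_force: [0.0, 0.1, -0.2]
[0.1 1.7 6.1]
[245.72997493 180.97508814]
195 130
```

View pics/c2.png

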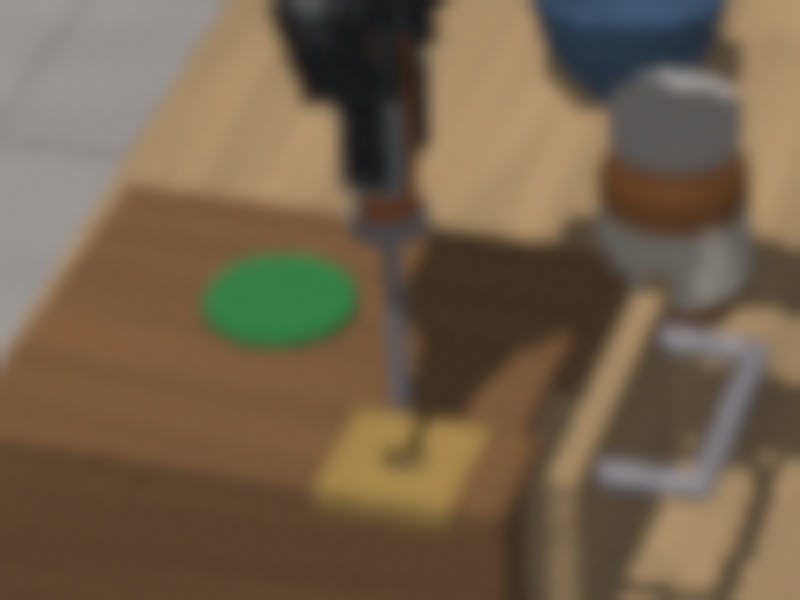

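Crop: rod tip at (402,405), collar at (390,225), hole at (403,455). Checking these against predictions.

```bash
python3 - <<'E'
from h import *
import pickle
c,t=pickle.load(open('m2.pkl','rb'))
f=lambda p:(np.array(p,float)+.5)/8-.5+[195,130]
print('hole S',back(c,f([(403,455)]),100))
print('tip S',back(c,f([(402,405)]),123.5),'collar S',back(c,f([(390,225)]),201.5))
q=(proj(c,[[718,-87.7,123.5],[718,-87.7,201.5],[718.1,-89.4,100]])-[195,130]+.5)*8-.5;print(q)
E
```

```text
hole S [[721.42269502 -89.21475043 100.        ]]
tip S [[720.11187767 -87.48848609 123.5       ]] collar S [[719.18929798 -83.27096115 201.5       ]]
[[407.89750776 405.37618849]
 [396.88259527 218.49386795]
 [412.04177454 455.8361043 ]]
```

To row units: 1.7 mm is 0.0017, 0.7 mm is 0.0007.

```bash
python3 nudge.py '15 0.0007 0.0017 0.008 0 | 15 0.0007 0.0017 0.018 0 | 15 0.0007 0.0017 0.03 0 | 15 0.0007 0.0017 0.042 0 | 15 0.0007 0.0017 0.054 0'; python3 nudge.py '15 0 0 0.005 0 | 15 0 0 0.01 0 | 15 0 0 0.015 0 | 15 0 0 0.02 0 | 15 0 0 0.02 0'; python3 - <<'E'
from h import *
save('top','top3.png')
E
```

```text
time_s: 7.25
tcp_pos: [718.9, -90.9, 165.1]
ee_rot: [[0.999, -0.041, -0.001], [-0.041, -0.999, 0.0], [-0.001, -0.0, -1.0]]
wrist_force: [0.6, -0.3, -0.7]
grip_width: 21.0
finger_force: 39.5
time_s: 7.88
tcp_pos: [719.3, -90.8, 146.4]
ee_rot: [[0.999, -0.041, 0.0], [-0.041, -0.999, 0.0], [0.0, -0.0, -1.0]]
wrist_force: [-1.7, 0.5, 3.8]
grip_width: 20.8
finger_force: 40.0
```

View pics/top3.png

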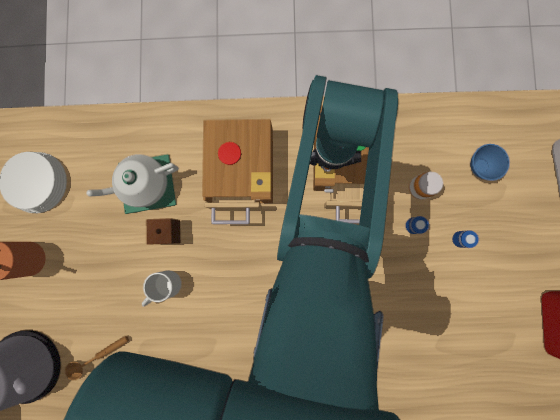

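```bash
python3 nudge.py '15 0 0 0.002 0 | 15 0 0 0.003 0 | 15 0 0 0.003 0 | 15 0 0 0.003 0'; python3 - <<'E'
from h import *
c=save('side','side4.png');im=c['image'][:,:,::-1]
cv2.imwrite('pics/c4.png',cv2.resize(im[130:230,180:320],None,fx=5,fy=5,interpolation=cv2.INTER_CUBIC))
E
```

```text
time_s: 8.43
tcp_pos: [719.2, -90.9, 143.5]
ee_rot: [[0.999, -0.041, 0.0], [-0.041, -0.999, 0.0], [0.0, -0.0, -1.0]]
wrist_force: [-1.0, 0.6, 4.2]
grip_width: 20.8
finger_force: 40.0
```

View pics/c4.png

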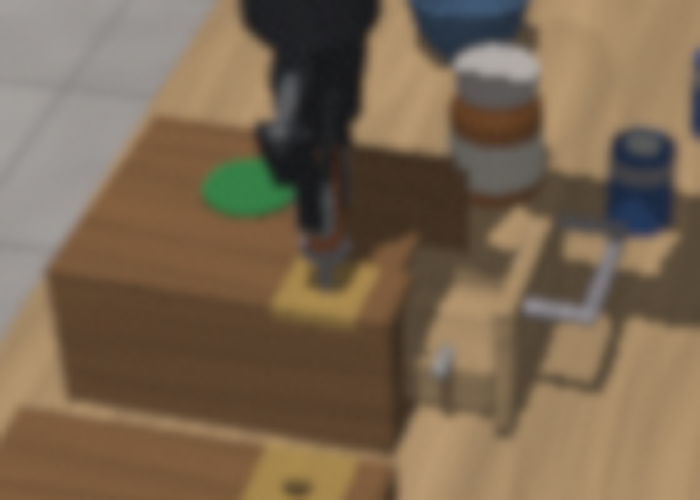

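The tray has popped out: its front panel is at crop (510,330), well clear of the chest. The rod goes back to its stand.

To row units: -117 mm is -0.117, -90 mm is -0.09.

```bash
python3 nudge.py '15 0 0 -0.015 0 | 15 0 0 -0.035 0 | 15 0 0 -0.06 0 | 15 0 0 -0.09 0 | 15 0 0 -0.117 0' >/dev/null; python3 nudge.py '15 -0.02 -0.05 0 0 | 15 -0.04 -0.1 0 0 | 15 -0.06 -0.15 0 0 | 15 -0.08 -0.2 0 0 | 15 -0.1 -0.25 0 0' >/dev/null; python3 nudge.py '15 -0.019 -0.05 0 0 | 15 -0.038 -0.1 0 0 | 15 -0.057 -0.15 0 0 | 15 -0.068 -0.182 0 0 | 15 -0.068 -0.182 0 0'>/dev/null; python3 nudge.py '15 0 0 0 0 | 15 0 0 0 0' ; python3 - <<'E'
from h import *
print(totool([567.3,347.9,104]))
E
```

```text
time_s: 10.6
tcp_pos: [569.5, 346.5, 260.7]
ee_rot: [[0.999, -0.043, 0.0], [-0.043, -0.999, -0.0], [0.0, 0.0, -1.0]]
wrist_force: [0.1, -0.0, -0.4]
grip_width: 20.8
finger_force: 39.7
[ -2.4  -1.4 156.7]
```

To row units: 65 mm is 0.065, 45 mm is 0.045.

```bash
python3 nudge.py '15 -0.0024 -0.0014 0.02 0 | 15 -0.0024 -0.0014 0.045 0 | 15 -0.0024 -0.0014 0.065 0 | 15 -0.0024 -0.0014 0.065 0 | 15 -0.0024 -0.0014 0.065 0'; python3 - <<'E'
from h import *
print(totool([567.3,347.9,104]))
c=save('side','side5.png');im=c['image'][:,:,::-1]
cv2.imwrite('pics/c5.png',cv2.resize(im[270:345,220:300],None,fx=8,fy=8,interpolation=cv2.INTER_CUBIC))
E
```

```text
time_s: 11.22
tcp_pos: [567.5, 348.8, 196.2]
ee_rot: [[0.999, -0.042, 0.001], [-0.042, -0.999, 0.001], [0.001, -0.001, -1.0]]
wrist_force: [0.7, 0.5, -0.3]
grip_width: 21.4
finger_force: 39.7
[-0.3  1.  92.2]
```

View pics/c5.png

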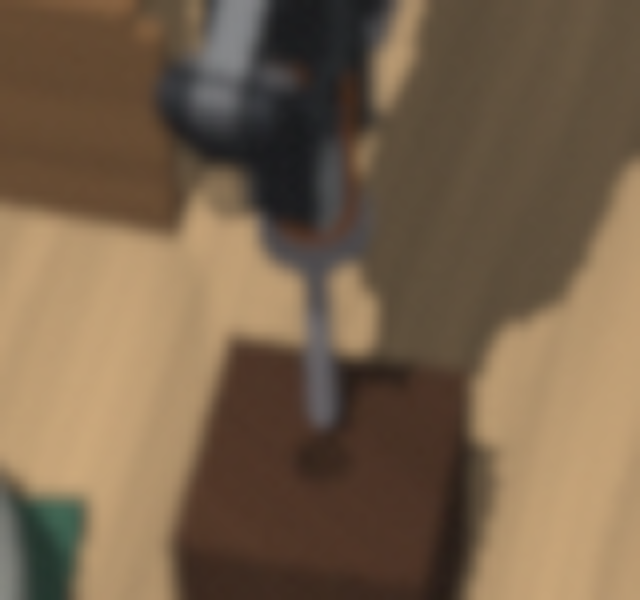

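Crop: rod tip (322,425) is directly above the hole (323,460). Inserting.

To row units: 1 mm is 0.001, 84 mm is 0.084.

```bash
python3 nudge.py '15 -0.0003 0.001 0.015 0 | 15 -0.0003 0.001 0.032 0 | 15 -0.0003 0.001 0.05 0 | 15 -0.0003 0.001 0.068 0 | 15 -0.0003 0.001 0.084 0'; python3 nudge.py '15 0 0 0.003 0 | 15 0 0 0.006 0 | 15 0 0 0.007 0 | 15 0 0 0.007 0'
```

```text
time_s: 11.9
tcp_pos: [565.9, 348.1, 109.6]
ee_rot: [[0.999, -0.041, -0.001], [-0.041, -0.999, -0.0], [-0.001, 0.0, -1.0]]
wrist_force: [1.0, -0.4, -0.7]
grip_width: 20.6
finger_force: 39.7
time_s: 12.4
tcp_pos: [566.7, 348.4, 104.9]
ee_rot: [[0.999, -0.041, 0.001], [-0.041, -0.999, 0.0], [0.001, -0.001, -1.0]]
wrist_force: [0.2, -0.5, -0.2]
grip_width: 20.9
finger_force: 39.6
```

```bash
python3 nudge.py '50 0 0 0 0 | 50 0 0 0 0 | 50 0 0 0 0 | 50 0 0 -0.015 0 | 50 0 0 -0.06 0'; python3 nudge.py '40 0 0 -0.05 0 | 40 0.002 0.05 -0.075 -0.9 | 40 0.004 0.1 -0.075 -1.8 | 40 0.006 0.15 -0.075 -2.7 | 40 0.008 0.2 -0.075 -3.6' >/dev/null; python3 nudge.py '40 0 0 0 -0.85 | 40 0 0 0 -1.7 | 40 0 0 0 -2.55 | 40 0 0 0 -3.4 | 40 0 0 0 -4.25' >/dev/null;  python3 nudge.py '40 0 0 0 0 | 40 0 0 0 0'; python3 - <<'E'
from h import *
print(totool([562.5,-161.6,230]));print(r.get_state()['joint_positions'])
t=save('top','top6.png')
cv2.imwrite('pics/c6.png',cv2.resize(t['image'][100:260,130:390,::-1],None,fx=3,fy=3,interpolation=cv2.INTER_CUBIC))
E
```

```text
time_s: 13.02
tcp_pos: [564.6, 347.3, 163.3]
ee_rot: [[0.999, -0.041, -0.005], [-0.041, -0.999, -0.002], [-0.005, 0.002, -1.0]]
wrist_force: [-0.1, -0.1, -0.1]
grip_width: 49.8
finger_force: 0.0
time_s: 14.52
tcp_pos: [566.3, 148.1, 239.9]
ee_rot: [[0.045, 0.999, 0.001], [0.999, -0.045, 0.0], [0.0, 0.001, -1.0]]
wrist_force: [0.4, 0.0, -0.7]
grip_width: 40.0
finger_force: 0.0
[-309.5   10.2    9.9]
[1.37711356e-01 3.29686114e-01 1.53250899e+00 1.02142129e-04
 1.27860500e+00 1.82918867e-01]
```

View pics/c6.png

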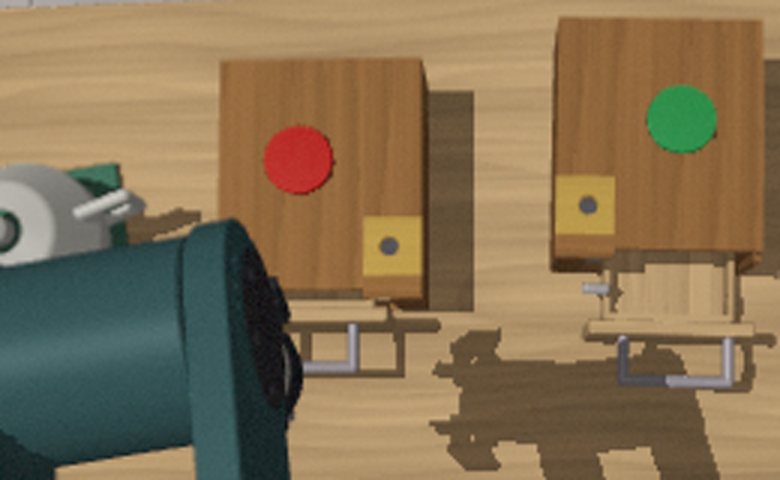

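The tray is out, with its handle bar at crop row 381, columns 623 to 733.

```bash
python3 - <<'E'
from h import *
import pickle
c=pickle.load(open('top.pkl','rb'))
p=back(c,(np.array([(623,380.),(677,381),(733,382)])+.5)/3-.5+[130,100],84);print(p)
print(totool([p[1][0],p[1][1],230]))
E
```

```text
[[ 568.58570046 -115.88365409   84.        ]
 [ 566.59959293 -161.85533753   84.        ]
 [ 564.57003889 -209.45398897   84.        ]]
[-309.6   14.2    9.7]
```

To row units: 13 mm is 0.013, -290 mm is -0.29.

```bash
python3 nudge.py '34 -0.058 0.0026 0 0 | 34 -0.116 0.0052 0 0 | 34 -0.174 0.0078 0 0 | 34 -0.232 0.0105 0 0 | 34 -0.29 0.013 0 0'>/dev/null; python3 nudge.py '34 -0.02 0.001 0 0 | 34 -0.02 0.001 0 0 | 34 -0.02 0.001 0 0'; python3 - <<'E'
from h import *
print(totool([566.6,-161.9,62]))
E
```

```text
time_s: 15.58
tcp_pos: [566.9, -160.8, 239.2]
ee_rot: [[0.042, 0.999, -0.0], [0.999, -0.042, 0.001], [0.001, -0.0, -1.0]]
wrist_force: [-0.4, 0.3, -0.0]
grip_width: 34.2
finger_force: 0.0
[ -1.3  -0.2 177.2]
```

To row units: 176 mm is 0.176, 155 mm is 0.155.

```bash
python3 nudge.py '34 -0.001 0 0.05 0 | 34 -0.001 0 0.09 0 | 34 -0.001 0 0.125 0 | 34 -0.001 0 0.155 0 | 34 -0.001 0 0.176 0'; python3 nudge.py '34 0 0 0 0 | 5 0 0 0 0 | 5 0 0 0 0 | 5 0 0 0 0 | 5 0 0 0 0' 40
```

```text
time_s: 16.2
tcp_pos: [566.5, -160.8, 61.9]
ee_rot: [[0.04, 0.999, -0.002], [0.999, -0.04, 0.001], [0.001, -0.002, -1.0]]
wrist_force: [-0.1, -0.2, -0.7]
grip_width: 33.9
finger_force: 0.0
time_s: 16.82
tcp_pos: [567.4, -162.7, 64.5]
ee_rot: [[0.042, 0.999, 0.001], [0.999, -0.042, 0.001], [0.001, 0.001, -1.0]]
wrist_force: [-1.1, 4.2, 6.1]
grip_width: 8.6
finger_force: 39.4
```

```bash
python3 nudge.py '5 0 -0.015 0 0 | 5 0 -0.04 0 0 | 5 0 -0.07 0 0 | 5 0 -0.1 0 0 | 5 0 -0.118 0 0'; python3 nudge.py '5 0 -0.003 0 0 | 5 0 -0.005 0 0 | 5 0 -0.007 0 0 | 5 0 -0.009 0 0 | 5 0 -0.009 0 0'
```

```text
time_s: 17.45
tcp_pos: [451.2, -157.5, 64.5]
ee_rot: [[0.044, 0.999, 0.006], [0.999, -0.044, 0.001], [0.001, 0.006, -1.0]]
wrist_force: [8.8, 11.7, -0.1]
grip_width: 8.5
finger_force: 39.8
time_s: 18.08
tcp_pos: [443.9, -157.1, 64.5]
ee_rot: [[0.045, 0.999, 0.007], [0.999, -0.045, 0.001], [0.001, 0.007, -1.0]]
wrist_force: [9.0, 12.3, 0.7]
grip_width: 8.5
finger_force: 39.9
```

```bash
python3 nudge.py '5 0.0015 -0.002 0 0 | 5 0.002 -0.004 0 0 | 5 0.002 -0.004 0 0'; python3 nudge.py '5 0 -0.002 0 0 | 5 0 -0.004 0 0 | 5 0 -0.004 0 0'
```

```text
time_s: 18.45
tcp_pos: [443.8, -157.1, 64.6]
ee_rot: [[0.045, 0.999, 0.014], [0.999, -0.045, -0.003], [-0.002, 0.014, -1.0]]
wrist_force: [18.9, 7.8, -12.6]
grip_width: 8.5
finger_force: 39.0
time_s: 18.82
tcp_pos: [443.8, -157.3, 64.7]
ee_rot: [[0.046, 0.999, 0.021], [0.999, -0.046, -0.003], [-0.002, 0.021, -1.0]]
wrist_force: [31.9, 13.0, -23.5]
grip_width: 8.3
finger_force: 38.7
```

```bash
python3 nudge.py '5 -0.001 0.005 0 0 | 5 -0.002 0.008 0 0 | 34 -0.002 0.008 0 0 | 34 -0.002 0.008 0 0 | 34 -0.002 0.008 0 0'; python3 nudge.py '34 0 0 -0.04 0 | 34 0 0 -0.09 0 | 50 0 0 -0.14 0 | 65 -0.05 0 -0.14 0.9 | 65 -0.1 0 -0.14 1.8' >/dev/null; python3 nudge.py '65 0 0 0 0.9 | 65 0 0 0 1.8 | 65 0 0 0 2.7 | 65 0 0 0 3.6 | 65 0 0 0 4.5' >/dev/null; python3 nudge.py '65 0 0 0 0.775 | 65 0 0 0 1.55 | 65 0 0 0 1.55 | 65 0 0 0 1.55'; python3 - <<'E'
from h import *
import pickle
t=save('top','top7.png');pickle.dump(t,open('t7.pkl','wb'))
cv2.imwrite('pics/c7.png',cv2.resize(t['image'][125:325,300:500,::-1],None,fx=3,fy=3,interpolation=cv2.INTER_CUBIC))
E
```

```text
time_s: 19.45
tcp_pos: [440.0, -158.2, 63.4]
ee_rot: [[0.042, 0.999, 0.0], [0.999, -0.042, -0.0], [-0.0, 0.0, -1.0]]
wrist_force: [0.5, 0.5, 0.8]
grip_width: 34.1
finger_force: 0.0
time_s: 21.2
tcp_pos: [435.7, -257.9, 203.2]
ee_rot: [[0.999, -0.038, -0.0], [-0.038, -0.999, 0.0], [-0.0, -0.0, -1.0]]
wrist_force: [-0.1, 0.1, 0.8]
grip_width: 64.9
finger_force: 0.0
```

View pics/c7.png

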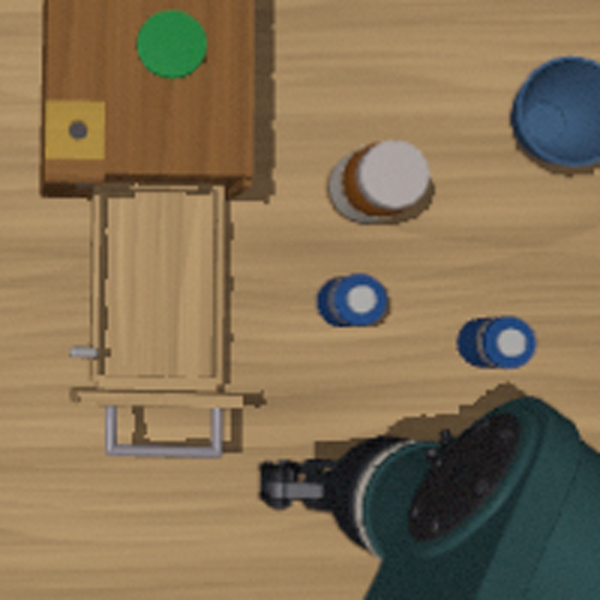

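Tray fully open; tin tops at crop (361,300) and (510,343), unmoved. The tray floor spans columns 107 to 215 and rows 190 to 377.

```bash
python3 - <<'E'
from h import *
import pickle
c=pickle.load(open('t7.pkl','rb'))
f=lambda p:(np.array(p,float)+.5)/3-.5+[300,125]
print(back(c,f([(361,300),(510,343)]),62));print(back(c,f([(107,377),(215,375),(107,192),(215,190)]),14))
P=back(c,f([(361,300)]),62)[0]
print(totool([P[0],P[1],200]),'tray from tin',np.array([589.7,-163.4])-P[:2])
E
```

```text
[[ 568.35291254 -333.96233065   62.        ]
 [ 527.78619533 -461.20801239   62.        ]]
[[ 505.52837997 -115.78075655   14.        ]
 [ 505.0547024  -213.84820528   14.        ]
 [ 675.30787909 -121.36889674   14.        ]
 [ 674.50685788 -220.58692046   14.        ]]
[135.4  70.9   3.2] tray from tin [ 21.34708746 170.56233065]
```

To row units: 100 mm is 0.1, 135.4 mm is 0.1354.

```bash
python3 nudge.py '65 0.05 0.025 0 0 | 65 0.1 0.05 0 0 | 65 0.1354 0.0709 0 0 | 65 0.1354 0.0709 0 0 | 65 0.1354 0.0709 0 0' > /dev/null; python3 nudge.py '65 0 0 0.045 0 | 65 0 0 0.09 0 | 65 0 0 0.13 0 | 65 0 0 0.16 0 | 65 0 0 0.179 0'; python3 nudge.py '65 0 0 0 0 | 40 0 0 0 0 | 40 0 0 0 0 | 40 0 0 0 0 | 40 0 0 0 0' 40;  python3 nudge.py '40 0 0 -0.01 0 | 40 0 0 -0.03 0 | 40 0 0 -0.06 0 | 40 0 0 -0.095 0 | 40 0 0 -0.095 0'; python3 - <<'E'
from h import *
print(totool([617.7,-164.6,120]))
E
```

```text
time_s: 22.5
tcp_pos: [566.5, -333.0, 23.1]
ee_rot: [[0.999, -0.041, -0.002], [-0.041, -0.999, 0.002], [-0.002, -0.002, -1.0]]
wrist_force: [0.7, 0.4, 0.8]
grip_width: 64.9
finger_force: 0.0
time_s: 23.12
tcp_pos: [569.3, -335.0, 26.0]
ee_rot: [[0.999, -0.041, 0.002], [-0.041, -0.999, -0.002], [0.002, 0.001, -1.0]]
wrist_force: [-0.6, 0.4, 7.2]
grip_width: 45.1
finger_force: 41.4
time_s: 23.75
tcp_pos: [570.6, -335.9, 123.7]
ee_rot: [[0.999, -0.041, 0.006], [-0.041, -0.999, -0.004], [0.006, 0.004, -1.0]]
wrist_force: [0.3, -1.1, -1.4]
grip_width: 45.0
finger_force: 41.1
[  39.9 -173.1    3.2]
```

To row units: -173 mm is -0.173, 40 mm is 0.04.

```bash
python3 nudge.py '40 0.012 -0.05 0 0 | 40 0.024 -0.1 0 0 | 40 0.036 -0.15 0 0 | 40 0.04 -0.173 0 0 | 40 0.04 -0.173 0 0' >/dev/null; python3 nudge.py '40 0 0 0 0 | 40 0 0 0 0'|head -2; python3 - <<'E'
from h import *
print(totool([617.7,-164.6,41]))
E
```

```text
time_s: 24.62
tcp_pos: [615.1, -164.5, 119.2]
[ 2.6 -0.1 78.2]
```

To row units: 78 mm is 0.078, 73 mm is 0.073.

```bash
python3 nudge.py '40 0.0025 0 0.025 0 | 40 0.0025 0 0.045 0 | 40 0.0025 0 0.062 0 | 40 0.0025 0 0.073 0 | 40 0.0025 0 0.078 0'; python3 nudge.py '40 0 0 0 0 | 40 0 0 0.001 0 | 56 0 0 0.001 0 | 56 0 0 0.001 0 | 56 0 0 0.001 0';  python3 nudge.py '56 0 0 -0.015 0 | 56 0 0 -0.05 0 | 56 0 0 -0.095 0 | 65 0 0 -0.14 0 | 65 0 0 -0.14 0'; python3 - <<'E'
from h import *
import pickle
print(totool([527.8,-461.2,180]))
E
```

```text
time_s: 25.25
tcp_pos: [617.7, -163.4, 40.7]
ee_rot: [[0.999, -0.042, -0.001], [-0.042, -0.999, 0.0], [-0.001, -0.0, -1.0]]
wrist_force: [-0.1, 0.5, -1.6]
grip_width: 44.8
finger_force: 41.5
time_s: 25.88
tcp_pos: [618.1, -163.2, 40.6]
ee_rot: [[0.999, -0.041, 0.001], [-0.041, -0.999, -0.0], [0.001, 0.0, -1.0]]
wrist_force: [-0.5, -0.3, -0.4]
grip_width: 56.0
finger_force: 0.0
time_s: 26.5
tcp_pos: [621.0, -164.3, 186.0]
ee_rot: [[0.999, -0.041, 0.009], [-0.041, -0.999, -0.003], [0.009, 0.003, -1.0]]
wrist_force: [-0.0, 0.1, 0.5]
grip_width: 64.7
finger_force: 0.0
[-81.  300.5   6.1]
```

Moving toward tin 2, then checking it hasn't been knocked.

To row units: 200 mm is 0.2, 150 mm is 0.15.

```bash
python3 nudge.py '65 -0.03 0.05 0 0 | 65 -0.06 0.1 0 0 | 65 -0.08 0.15 0 0 | 65 -0.08 0.2 0 0 | 65 -0.08 0.2 0 0' >/dev/null; python3 nudge.py '65 0 0 0 0 | 65 0 0 0 0'|head -2; python3 - <<'E'
from h import *
import pickle
t=save('top','top8.png');pickle.dump(t,open('t8.pkl','wb'))
cv2.imwrite('pics/c8.png',cv2.resize(t['image'][125:325,300:500,::-1],None,fx=3,fy=3,interpolation=cv2.INTER_CUBIC))
E
```

```text
time_s: 27.38
tcp_pos: [529.6, -358.1, 180.0]
```

View pics/c8.png

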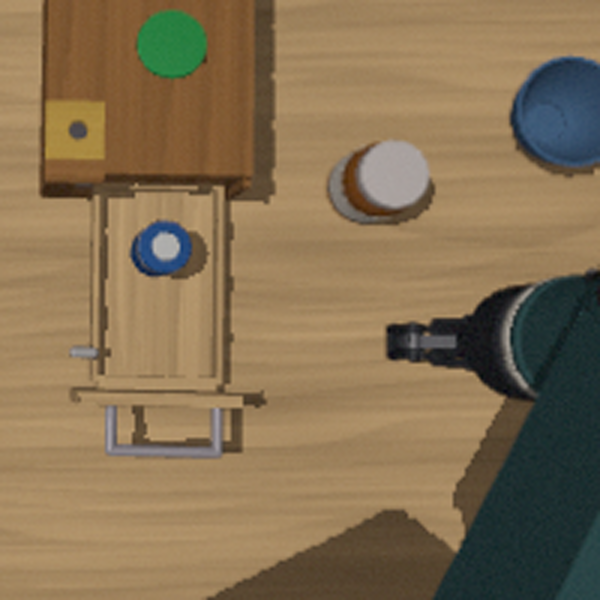

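The first tin stands in the tray at crop (163,247), and the arm hides the second. I'll check that one in the side view with a colour test.

```bash
python3 - <<'E'
from h import *
import pickle
def blobs(im):
    h=cv2.cvtColor(im,cv2.COLOR_RGB2HSV);m=cv2.inRange(h,(105,120,40),(125,255,255))
    n,l,s,ce=cv2.connectedComponentsWithStats(m); return [(s[i].tolist(),ce[i].round(1).tolist()) for i in range(1,n) if s[i][4]>25]
print(blobs(pickle.load(open('side.pkl','rb'))['image']));print(blobs(r.read_camera('side')['image']))
E
```

```text
[([320, 149, 9, 8, 59], [323.7, 152.7]), ([303, 168, 10, 8, 72], [307.4, 171.2])]
[([319, 149, 10, 8, 62], [323.8, 152.8]), ([278, 193, 12, 9, 87], [283.7, 196.7])]
```

Tin 2 hasn't moved, so I'll pick it.

```bash
python3 nudge.py '65 0.001 0.052 0 0 | 65 0.0024 0.1029 0 0 | 65 0.0024 0.1029 0 0 | 65 0.0024 0.1029 0 0' > /dev/null; python3 nudge.py '65 0 0 0.045 0 | 65 0 0 0.09 0 | 65 0 0 0.12 0 | 65 0 0 0.14 0 | 65 0 0 0.157 0'; python3 nudge.py '65 0 0 0 0 | 40 0 0 0 0 | 40 0 0 0 0 | 40 0 0 0 0 | 40 0 0 0 0' 40;  python3 nudge.py '40 0 0 -0.01 0 | 40 0 0 -0.03 0 | 40 0 0 -0.06 0 | 40 0 0 -0.095 0 | 40 0 0 -0.095 0'; python3 - <<'E'
from h import *
print(totool([561.7,-162.2,120]))
E
```

```text
time_s: 28.6
tcp_pos: [528.4, -461.8, 22.9]
ee_rot: [[0.999, -0.04, 0.0], [-0.04, -0.999, -0.0], [0.0, 0.0, -1.0]]
wrist_force: [0.3, -0.7, -0.8]
grip_width: 65.1
finger_force: 0.0
time_s: 29.22
tcp_pos: [528.7, -463.4, 24.7]
ee_rot: [[0.999, -0.041, 0.002], [-0.041, -0.999, -0.002], [0.002, 0.002, -1.0]]
wrist_force: [0.2, -0.6, 5.8]
grip_width: 44.8
finger_force: 41.4
time_s: 29.85
tcp_pos: [529.9, -464.7, 122.9]
ee_rot: [[0.999, -0.041, 0.005], [-0.041, -0.999, -0.006], [0.005, 0.005, -1.0]]
wrist_force: [0.1, -0.8, -0.9]
grip_width: 45.0
finger_force: 41.1
[  19.4 -303.6    1.4]
```

To row units: 4 mm is 0.004, -285 mm is -0.285.

```bash
python3 nudge.py '40 0.004 -0.058 0 0 | 40 0.008 -0.116 0 0 | 40 0.012 -0.174 0 0 | 40 0.016 -0.232 0 0 | 40 0.019 -0.285 0 0' >/dev/null; python3 nudge.py '40 0.0005 -0.0186 0 0 | 40 0.0005 -0.0186 0 0 | 40 0.0005 -0.0186 0 0 | 40 0.0005 -0.0186 0 0'|head -2; python3 - <<'E'
from h import *
print(totool([561.7,-162.2,40]))
E
```

```text
time_s: 30.98
tcp_pos: [560.0, -161.6, 118.3]
[ 1.7  0.5 78.3]
```

Units first: shifts go in m and turns go in units of 0.2 rad. So 78 mm is 0.078, 73 mm is 0.073.

```bash
python3 nudge.py '40 0.0015 0.0005 0.025 0 | 40 0.0015 0.0005 0.045 0 | 40 0.0015 0.0005 0.062 0 | 40 0.0015 0.0005 0.073 0 | 40 0.0015 0.0005 0.078 0'; python3 nudge.py '40 0 0 0 0 | 40 0 0 0.001 0 | 56 0 0 0.001 0 | 56 0 0 0.001 0 | 56 0 0 0.001 0';  python3 nudge.py '56 0 0 -0.015 0 | 56 0 0 -0.05 0 | 56 0 0 -0.095 0 | 40 -0.05 0 -0.13 0 | 40 -0.1 0 -0.13 0' >/dev/null; python3 nudge.py '34 0 0 0 -0.9 | 34 0 0 0 -1.8 | 34 0 0 0 -2.7 | 34 0 0 0 -3.6 | 34 0 0 0 -4.5' >/dev/null; python3 nudge.py '34 0 0 0 -0.9 | 34 0 0 0 -1.8 | 34 0 0 0 -2.7 | 34 0 0 0 -3.355 | 34 0 0 0 -3.355' >/dev/null; python3 nudge.py '34 0 0 0 0 | 34 0 0 0 0'; python3 - <<'E'
from h import *
c=save('side','side9.png');im=c['image'][:,:,::-1]
a=cv2.resize(im[130:230,200:340],None,fx=4,fy=4,interpolation=cv2.INTER_CUBIC)
cv2.imwrite('pics/c9.png',a)
print(totool([443.8,-157.2,63]))
E
```

```text
time_s: 31.6
tcp_pos: [561.2, -160.8, 39.7]
ee_rot: [[0.999, -0.042, -0.001], [-0.042, -0.999, 0.0], [-0.001, -0.0, -1.0]]
wrist_force: [0.0, -0.4, -0.9]
grip_width: 45.1
finger_force: 41.6
time_s: 32.22
tcp_pos: [561.6, -160.7, 39.6]
ee_rot: [[0.999, -0.041, 0.001], [-0.041, -0.999, -0.0], [0.001, 0.0, -1.0]]
wrist_force: [-0.5, -0.6, -0.0]
grip_width: 56.0
finger_force: 0.0
time_s: 34.35
tcp_pos: [461.5, -156.5, 169.5]
ee_rot: [[0.042, 0.999, 0.0], [0.999, -0.042, 0.0], [0.0, 0.0, -1.0]]
wrist_force: [-0.7, -0.6, 0.4]
grip_width: 34.0
finger_force: 0.0
[ -1.4 -17.6 106.4]
```

View pics/c9.png

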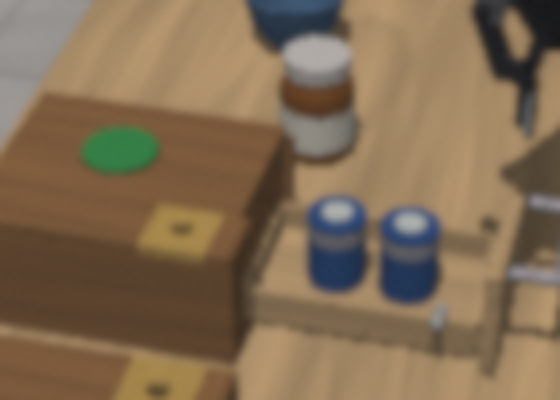

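Both tins stand upright in the tray, at crop (337,242) and (409,253). I'll grip the handle and push it home.

To row units: 105 mm is 0.105, 95 mm is 0.095.

```bash
python3 nudge.py '34 -0.0014 -0.0176 0 0 | 34 -0.0014 -0.0176 0.04 0 | 34 -0.0014 -0.0176 0.075 0 | 34 -0.0014 -0.0176 0.095 0 | 34 -0.0014 -0.0176 0.105 0'; python3 nudge.py '34 0 0 0 0 | 5 0 0 0 0 | 5 0 0 0 0 | 5 0 0 0 0 | 5 0 0 0 0' 60; python3 nudge.py '5 0 0.006 0 0 | 5 0 0.016 0 0 | 5 0 0.028 0 0 | 5 0 0.04 0 0 | 5 0 0.052 0 0';python3 nudge.py '5 0 0.012 0 0 | 5 0 0.024 0 0 | 5 0 0.036 0 0 | 5 0 0.048 0 0 | 5 0 0.06 0 0'
```

```text
time_s: 35.02
tcp_pos: [442.0, -156.7, 63.3]
ee_rot: [[0.041, 0.999, -0.002], [0.999, -0.041, 0.001], [0.001, -0.002, -1.0]]
wrist_force: [-0.8, 0.2, 0.8]
grip_width: 34.1
finger_force: 0.0
time_s: 35.65
tcp_pos: [444.3, -157.5, 65.2]
ee_rot: [[0.041, 0.999, 0.001], [0.999, -0.041, -0.001], [-0.001, 0.001, -1.0]]
wrist_force: [-1.1, 0.4, 6.7]
grip_width: 7.6
finger_force: 58.7
time_s: 36.28
tcp_pos: [494.9, -159.8, 65.2]
ee_rot: [[0.04, 0.999, -0.002], [0.999, -0.04, -0.001], [-0.001, -0.002, -1.0]]
wrist_force: [-6.3, -3.1, 9.8]
grip_width: 7.5
finger_force: 59.3
time_s: 36.9
tcp_pos: [553.4, -162.5, 65.2]
ee_rot: [[0.04, 0.999, -0.005], [0.999, -0.04, -0.001], [-0.001, -0.004, -1.0]]
wrist_force: [-9.9, -6.0, 12.2]
grip_width: 7.8
finger_force: 59.6
```

To row units: 50 mm is 0.05, 40 mm is 0.04.

```bash
python3 nudge.py '5 0 0.01 0 0 | 5 0 0.02 0 0 | 5 0 0.03 0 0 | 5 0 0.04 0 0 | 5 0 0.05 0 0';python3 nudge.py '5 0 0.004 0 0 | 5 0 0.008 0 0 | 5 0 0.012 0 0 | 5 0 0.015 0 0 | 5 0 0.017 0 0'; python3 nudge.py '5 0 0 0 0 | 5 0 0.002 0 0 | 5 0 0.002 0 0'
```

```text
time_s: 37.52
tcp_pos: [599.4, -164.6, 65.1]
ee_rot: [[0.039, 0.999, -0.012], [0.999, -0.039, -0.001], [-0.001, -0.012, -1.0]]
wrist_force: [-28.4, -7.5, 27.5]
grip_width: 7.5
finger_force: 61.7
time_s: 38.15
tcp_pos: [618.4, -165.5, 65.2]
ee_rot: [[0.04, 0.999, -0.007], [0.999, -0.04, -0.001], [-0.001, -0.007, -1.0]]
wrist_force: [-12.7, -5.0, 13.5]
grip_width: 7.6
finger_force: 59.9
time_s: 38.52
tcp_pos: [618.8, -165.5, 65.2]
ee_rot: [[0.04, 0.999, -0.011], [0.999, -0.04, -0.001], [-0.001, -0.011, -1.0]]
wrist_force: [-18.0, -6.2, 17.9]
grip_width: 7.6
finger_force: 60.3
```

At the inner stop (about -4.5 mm). A gentle pull will test the latch.

```bash
python3 nudge.py '5 0 -0.004 0 0 | 5 0 -0.008 0 0 | 5 0 -0.011 0 0 | 5 0 -0.013 0 0 | 5 0 -0.013 0 0'
```

```text
time_s: 39.15
tcp_pos: [612.9, -165.3, 65.3]
ee_rot: [[0.041, 0.999, 0.003], [0.999, -0.041, -0.002], [-0.002, 0.003, -1.0]]
wrist_force: [-0.3, -5.9, 5.3]
grip_width: 7.7
finger_force: 59.2
```

To row units: -80 mm is -0.08, -30 mm is -0.03.

```bash
python3 nudge.py '34 0 0 0 0 | 34 0 0 0 0 | 34 0 0 0 0 | 34 0 0 -0.03 0 | 34 0 0 -0.08 0'; python3 nudge.py '34 0 -0.01 -0.04 0 | 34 -0.05 -0.04 -0.09 0 | 34 -0.1 -0.07 -0.12 0 | 34 -0.15 -0.1 -0.12 0 | 34 -0.2 -0.13 -0.12 0' >/dev/null; python3 nudge.py '34 -0.05 -0.01 0 0 | 34 -0.1 -0.02 0 0 | 34 -0.1 -0.02 0 0 | 34 -0.1 -0.02 0 0'|head -2; python3 - <<'E'
from h import *
c=save('top','topA.png');s=save('side','sideA.png')
a=cv2.resize(c['image'][100:310,130:450,::-1],None,fx=2.5,fy=2.5)[:,:800]
cv2.imwrite('pics/cA.png',a)
E
```

```text
time_s: 39.78
tcp_pos: [609.8, -163.1, 142.9]
ee_rot: [[0.041, 0.999, -0.005], [0.999, -0.041, 0.002], [0.002, -0.005, -1.0]]
wrist_force: [1.0, -0.0, -0.3]
grip_width: 33.8
finger_force: 0.0
time_s: 40.9
tcp_pos: [453.1, -451.1, 263.6]
```

View pics/cA.png

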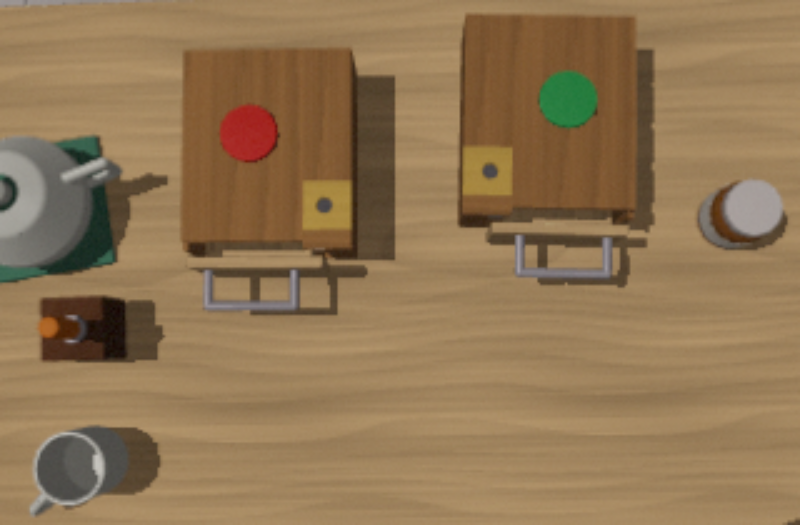

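The picture shows both trays shut, the right tray's handle back at (563,272). The rod is seated in its stand at (55,327), the mug (70,468) and honey jar (752,210) are undisturbed, and no tin is left on the table. Handing in.

```bash
python3 -c "
from workcell import r
print(r.close_job())"
```

```text
the job is handed in; nothing more can be done
None
```

The green-disc chest (the right one) holds both blue tins and its tray is latched shut, the rod is back in its stand, the red-disc chest stayed shut, the mug and honey jar were left alone, and the job is handed in at about 41 s, with no verdict shown.

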